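Un-nest the steel cups and set each on its plate

TASK

On the buffet counter stand two nests of steel cups, each a narrow tall cup inside a wide low one. Take the nests apart and stand every cup upright in the middle of the white plate of its own shape and size: the round cups on the round plates and the square cups on the square plates, the wide cup on the larger plate and the narrow cup on the smaller. Do not tip a cup over, and leave the mug and the sugar jar where they are.

Things in the scene. Friction and masses are not known exactly. Their poses are not given: they have to be found in the camera images.
- round_wide_center (a point): Wide low round steel cup, open at the top, straight sides: outside diameter 62 mm, height 50 mm, wall 3 mm, floor 4 mm, 0.11 to 0.21 kg; origin at its centre, half-way up, z up; stands on the counter at the start with the narrow round cup loose inside it.
- round_narrow_center (a point): Narrow tall round steel cup, open at the top, straight sides: outside diameter 42 mm, height 88 mm, wall 3 mm, 0.08 to 0.16 kg; origin at its centre, half-way up, z up; at the start stands loosely (about 7 mm play all round) on the floor of the wide round cup, its top 42 mm above the wide cup's rim, so it is gripped there and lifted straight out.
- square_wide_center (a point): Wide low square steel cup, open at the top, upright sides: 60 x 60 mm outside, height 50 mm, wall and floor 3 mm, 0.11 to 0.21 kg; origin at its centre, half-way up, z up; x and y square to its side walls (its yaw repeats every quarter turn); stands on the counter at the start with the narrow square cup loose inside it.
- square_narrow_center (a point): Narrow tall square steel cup, open at the top, upright sides: 40 x 40 mm outside, height 88 mm, wall 3 mm, 0.08 to 0.16 kg; origin at its centre, half-way up, z up; x and y square to its side walls (its yaw repeats every quarter turn); at the start stands loosely (about 7 mm play all round) on the floor of the wide square cup, its top 41 mm above the wide cup's rim, so it is gripped there and lifted straight out.
- plate_round_large_mid (a point): White porcelain plate, fixed to the counter; round, 112 mm across; the place of the wide round cup. Point: centre of its flat upper face, 6 mm above the counter, on which the cup stands; the lip round the edge stands 3 mm higher.
- plate_round_small_mid (a point): White porcelain plate, fixed to the counter; round, 84 mm across; the place of the narrow round cup. Point: centre of its flat upper face, 6 mm above the counter; the lip stands 3 mm higher.
- plate_square_large_mid (a point): White porcelain plate, fixed to the counter; square, 108 x 108 mm; the place of the wide square cup. Point: centre of its flat upper face, 6 mm above the counter; the lip stands 3 mm higher; x and y along its sides.
- plate_square_small_mid (a point): White porcelain plate, fixed to the counter; square, 82 x 82 mm; the place of the narrow square cup. Point: centre of its flat upper face, 6 mm above the counter; the lip stands 3 mm higher; x and y along its sides.
- mug: Bystander: white mug with a handle on its +y side, 76 mm across, 85 mm tall; origin at the centre of its underside. It stands between the nests, handle towards the robot.
- sugar_jar: Bystander: closed glass jar with steel lid, 68 mm across, 100 mm tall; origin at the centre of its underside. It stands at the left end of the work area.
Mind the look-alikes: they are no part of the job. What is shaped like the part that bears square_wide_center but brown is not meant. What is shaped like the part that bears plate_round_large_mid but yellow is not meant.

How it is judged:
At the end, for the whole second after the job is handed in: Each of the four cups stands upright (within 0.1 rad), released and at rest, on the flat of the plate of its shape and size, its centre within 13 mm of the plate's centre horizontally and its foot on the plate (half its height above the face, -5 to +6 mm) (horizontal distance between round_wide_center and plate_round_large_mid below 0.013 m and z of round_wide_center in the frame of plate_round_large_mid between 0.02 and 0.031 m and angle between each of round_wide_center, round_narrow_center, square_wide_center, square_narrow_center's own z axis and vertical below 0.1 rad and linear speed of each of round_wide, round_narrow, square_wide, square_narrow below 0.02 m/s and horizontal distance between round_narrow_center and plate_round_small_mid below 0.013 m and z of round_narrow_center in the frame of plate_round_small_mid between 0.039 and 0.05 m and horizontal distance between square_wide_center and plate_square_large_mid below 0.013 m and z of square_wide_center in the frame of plate_square_large_mid between 0.02 and 0.031 m and horizontal distance between square_narrow_center and plate_square_small_mid below 0.013 m and z of square_narrow_center in the frame of plate_square_small_mid between 0.039 and 0.05 m); the robot touches nothing.
It fails at once if a cup is tipped over (angle between any of round_wide_center, round_narrow_center, square_wide_center, square_narrow_center's own z axis and vertical above 1 rad).
It fails at once if the mug is pushed away or knocked over (distance of mug from where it was at the start of the episode above 0.03 m or angle between mug's own z axis and vertical above 0.4 rad).
It fails at once if the sugar jar is pushed away or knocked over (distance of sugar_jar from where it was at the start of the episode above 0.03 m or angle between sugar_jar's own z axis and vertical above 0.4 rad).
It also fails if it takes over 109 s, if anything falls off the work surface, if the arm or the gripper's body presses on something with over 40 N, if the wrist force passes 120 N, or if a joint passes its speed limit or range.

ROBOT

A 6-joint arm with a two-finger parallel gripper is mounted at the origin on the work surface. World frame = base frame: x ahead of the robot, y to its left, z up, the work surface at z = 0. Lengths are in m, angles in rad, forces in N, time in s.
With the tool pointing down it reaches from about 0.275 to 0.775 m from the base axis. Payload 14.6 kg.
Tool frame: the origin (TCP) lies on the centre line of the jaws, within the pads' length; the fingertips stand 11 mm ahead of it and the grasp point (between the pads) lies 8 mm behind it; z points along the fingers, y is the direction in which the jaws open and shut (so a half turn about z gives the same grasp; the last joint's range is limited). The gripper opens to 85 mm and grips with 20 to 120 N. Pads are 22 mm wide; open, the fingers measure 114 mm over their backs; the gripper's body (76 mm by 85 mm) begins 54 mm behind the grasp point. The pads swing forward as they close: fully open they stand 13 mm farther back than shut.
Start: joints at [1.003, 0.263, -0.048, 1.259, 0, 1.415], TCP at [0.211, 0.481, 0.242] pointing down, gripper open.
Joint ranges: [-2.65, 2.65], [-0.89, 1.7], [-1.18, 1.37], [-2.13, 2.11], [-1.35, 1.29], [-3.14, 3.14]. Speed limits (rad/s): [1.89, 1.89, 2.57, 2.79, 3.14, 3.14].

INTERFACE

Orientations are given as a unit quaternion [w, x, y, z].
In Python, from workcell import get_state, imaging, ctrl gives the robot as it stands. The module is installed in compiled form; this text tells all that it offers.
- The arm moves only by the tool jog_arm, never from a script. Its argument "plan" is a list of rows, each a list of 5 numbers: the shift along the tool's x, y, z in cm, then the turn about the tool's z in rad, then the closure, from 0 (fully open) to 1 (shut). In form: [[x, y, z, roll, grip], ...]. A call has 1 to 20 rows; each row is the pose to reach, as a shift and turn from the pose commanded when the call began, along the tool's axes at that moment; what a row does not reach only later rows make up. A row lasts 1/10 s, in which the tool goes at most 50 mm and 8.59 degrees, less where a joint would pass 70% of its speed; a pose out of reach is approached as far as the arm can. A call with a gripper value outside its range is refused whole. The fingers move at their own pace and stop on an object; "force" is the grip in N (left out, the last holds). Time passes only in rows, so rows that repeat a pose let the fingers close. It gives the time, the measured TCP pose, the force and the opening at its end, in the units of the state.
- get_state(): the state, without advancing time (a new reading comes with each control period).
- imaging.snapshot(name): name is "scene" or "top" or "wrist"; returns (picture, depth): 420x560x3 uint8, blue, green, red; 420x560 float32, m along the optical axis (not along the pixel's ray), 0 where there is no reading.
- imaging.camera_params(name): a dict with "fov_y" (degrees; the focal length in pixels is half the picture's height over the tangent of half this angle, whatever the lens; pixels are square), "cx", "cy" (the principal point, pixels), "extrinsics" (4x4, takes a point from world to camera coordinates). Camera axes: x right, y down, z forward; pixel columns grow to the right and rows downward; lengths in m; the calibration is good to about 2 mm. A picture is of the moment at which its call begins: read the wrist's pose just before it. camera_params takes no time and is no camera call; for the wrist camera it gives the pose at the moment of the call.
- ctrl.finish_job(): hands the job in, once; it reports no verdict.
The state is a dict: "clock": time; "qpos": joint angles; "qvel": joint speeds; "joint_efforts": joint torques, N m; "eef_pos": TCP position; "tcp_rot": TCP orientation; "ft_force": force on the tool from outside, world axes, zero at the start; "ft_torque": the same for the moment, N m; "width": opening from 0.0 (shut) to 1.0 (fully open).
Only numpy, scipy, OpenCV 4.12 (cv2) and the standard library are available. Lean on these libraries where they do the work, as an engineer would, in place of code of your own. Each camera call takes 0.05 s, during which the arm holds its last target.

## Working session

There is one attempt and no reset: what is moved stays moved. The work goes in short steps, Python scripts to look and compute and a tool call to move; the robot and the scene stay as the last step left them, time stands still between calls to the robot, and variables do not carry over. Pictures are saved under pics/ and viewed, and the job is handed in when it is done.

Besides the shell and the picture viewer there is one more tool, called after "Call:" as name(argument=value, ...) on one line, values as JSON. jog_arm: Moves the arm, as the interface text tells. Its arguments: {"type":"object","properties":{"plan":{"type":"array","items":{"type":"array","items":{"type":"number"}}},"force":{"type":"number"}},"required":["plan"]}

```bash
mkdir -p pics; python3 - <<'E'
from workcell import get_state, imaging
import cv2, numpy as np
s=get_state();print(s)
for n in ("scene","top"):
    p,d=imaging.snapshot(n);cv2.imwrite(f"pics/{n}0.png",p);np.save(f"pics/{n}0.npy",d)
    c=imaging.camera_params(n);print(n,c, (d>0).mean())
E
```

```text
{'clock': 0.0, 'qpos': array([ 1.00266893e+00,  2.63551100e-01, -4.89358474e-02,  1.25940755e+00,
       -1.17868117e-05,  1.41551339e+00]), 'qvel': array([ 2.97586343e-05,  1.60170234e-04, -6.87226552e-04,  3.39103280e-04,
       -6.25160936e-04, -1.65665798e-04]), 'joint_efforts': array([-7.84403765e-04, -6.37629318e+01,  3.84573162e+01,  1.37177319e-02,
       -8.97538871e-05,  2.90043863e-05]), 'eef_pos': array([0.21049427, 0.48066592, 0.24181089]), 'tcp_rot': array([-1.88792354e-04,  2.04959370e-01,  9.78770328e-01, -5.15641686e-04]), 'ft_force': array([0.22587988, 0.09355196, 0.27851606]), 'ft_torque': array([0.00211823, 0.02431326, 0.02838928]), 'width': 1.000497379302335}
scene {'fov_y': 47.180747014075976, 'cx': 284.5566460103724, 'cy': 205.42045566135033, 'extrinsics': array([[ 0.77725901,  0.62906687, -0.01197116, -0.49827625],
       [ 0.42729722, -0.54173225, -0.72383925, -0.15050796],
       [-0.46182846,  0.55749533, -0.68986479,  1.72414058],
       [ 0.        ,  0.        ,  0.        ,  1.        ]])} 0.9963095238095238
top {'fov_y': 47.23879466716972, 'cx': 281.1766984886033, 'cy': 214.12814499677475, 'extrinsics': array([[ 0.00894792, -0.99993809, -0.00661396,  0.07390856],
       [-0.98860256, -0.00785206, -0.15034399,  0.59085084],
       [ 0.15028275,  0.00788385, -0.98861162,  1.27903257],
       [ 0.        ,  0.        ,  0.        ,  1.        ]])} 0.9959183673469387
```

View pics/scene0.png

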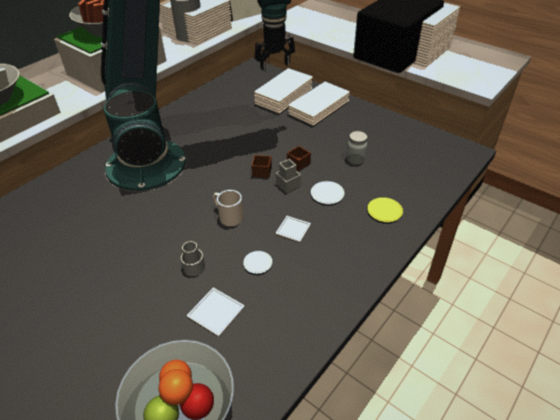

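View pics/top0.png

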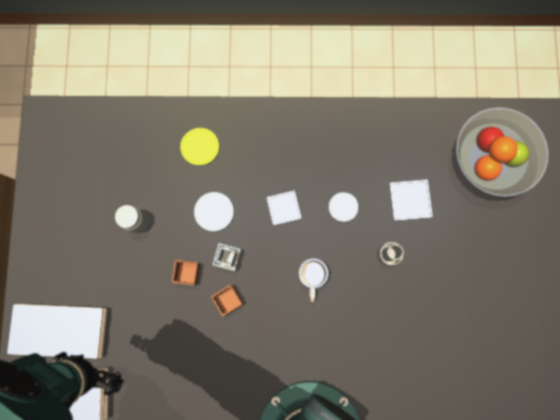

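The top view shows these positions:
- **Plates:** large round at (214,211), small square at (284,207), small round at (343,207) and large square at (411,200). The yellow decoy plate is at (199,146).
- **Cups:** the square steel nest is at (226,257) and the round nest at (391,253). The brown decoy cups are at (185,272) and (227,300).
- **Bystanders:** the mug is at (314,275) and the jar at (128,217).

The grey steel and white items fit the description. I'll measure them next and confirm in an enlarged crop.

```bash
cat > h.py <<'E'
import numpy as np, cv2
from workcell import get_state, imaging
def f(c): return 210/np.tan(np.radians(c["fov_y"])/2)
def ray(c,u,v):
    E=np.array(c["extrinsics"]);R=E[:3,:3];t=E[:3,3]
    d=R.T@np.array([(u-c["cx"])/f(c),(v-c["cy"])/f(c),1.]);return -R.T@t,d
def onz(c,u,v,z):
    o,d=ray(c,u,v);return o+d*(z-o[2])/d[2]
def proj(c,p):
    E=np.array(c["extrinsics"]);q=E[:3,:3]@np.array(p)+E[:3,3];return np.array([c["cx"]+f(c)*q[0]/q[2],c["cy"]+f(c)*q[1]/q[2]])
E
python3 - <<'E'
from h import *
np.set_printoptions(precision=4,suppress=True)
for n in("top","scene"):
    p=cv2.imread(f"pics/{n}0.png");d=np.load(f"pics/{n}0.npy");c=imaging.camera_params(n)
    hsv=cv2.cvtColor(p,cv2.COLOR_BGR2HSV)
    m=((hsv[...,1]<50)&(hsv[...,2]>175)).astype(np.uint8)
    k,l,st,ce=cv2.connectedComponentsWithStats(m)
    for i in range(1,k):
        if st[i,4]>200 and st[i,4]<4000:
            cn=cv2.findContours((l==i).astype(np.uint8),0,2)[0][0]
            M=cv2.moments((l==i).astype(np.uint8),True);u,v=M['m10']/M['m00'],M['m01']/M['m00']
            w=onz(c,u,v,.008)
            q=np.array([onz(c,*pt,.008)[:2] for pt in cn[:,0].astype(float)],np.float32)
            r=cv2.minAreaRect(q*1000)
            print(n,st[i],np.array([u,v]),w[:2],"rect",np.array(r[0]),np.array(r[1]),round(r[2],1),"depth",d[int(v),int(u)])
p=cv2.imread("pics/top0.png")
cv2.imwrite("pics/topcrop.png",cv2.resize(p[180:320,160:430],None,fx=2.9,fy=2.9,interpolation=cv2.INTER_CUBIC))
p=cv2.imread("pics/scene0.png")
cv2.imwrite("pics/scenecrop.png",cv2.resize(p[130:290,160:360],None,fx=3.7,fy=3.7,interpolation=cv2.INTER_CUBIC))
E
```

```text
top [ 36  29  30  21 444] [48.7635 37.7455] [1.1277 0.7842] rect [1122.8872  779.7846] [85.208  63.8237] 86.5 depth 2.2499413
top [  70   30   38   35 1001] [90.988  47.3746] [1.0975 0.6545] rect [1098.929   662.3647] [108.9994 108.5654] 0.3 depth 2.2487433
top [ 110   30   38   35 1233] [128.4315  46.953 ] [1.0994 0.5419] rect [1099.7238  541.8907] [110.0361 109.0828] 89.6 depth 2.2504742
top [ 150   30   39   35 1313] [168.8035  46.949 ] [1.1001 0.4206] rect [1100.2354  420.2429] [108.8989 113.4442] 0.3 depth 2.2551703
top [ 191   30   38   35 1272] [209.2421  46.875 ] [1.101  0.2993] rect [1100.9226  299.5282] [108.8337 111.7608] 0.3 depth 2.255093
top [ 232   30   37   35 1246] [250.3828  47.5016] [1.0997 0.1759] rect [1101.3075  177.0567] [108.9537 107.7777] 0.7 depth 2.2396936
top [ 272   30   38   36 1297] [290.4449  47.414 ] [1.1006 0.056 ] rect [1100.7373   56.0927] [111.7783 111.2361] 0.0 depth 2.247393
top [ 313   30   38   36 1336] [331.2328  47.6894] [ 1.1004 -0.066 ] rect [1101.3142  -66.9589] [111.7957 111.6017] 0.3 depth 2.2268987
top [ 353   30   37   35 1045] [370.2
[... 4888 characters left out ...]
964 106.9785] 5.4 depth 1.2661781
scene [ 525  356   35   52 1017] [545.5772 381.0138] [1.3767 0.0491] rect [1379.7986   56.5295] [ 75.8153 105.0535] 1.9 depth 1.8997574
scene [376 359  34  41 584] [392.7346 379.2637] [ 1.0998 -0.1669] rect [1099.642  -165.1776] [ 31.0339 106.2114] 0.2 depth 1.9160299
scene [459 364  45  56 882] [477.6304 390.8288] [ 1.2643 -0.0708] rect [1280.6876  -54.9265] [100.9193  98.105 ] 89.7 depth 1.8735083
scene [443 397  40  23 493] [460.5781 410.785 ] [ 1.2533 -0.1379] rect [1261.5317 -145.9444] [66.7409 61.4926] 88.8 depth 1.8166913
scene [530 403  30  17 311] [546.9164 413.135 ] [ 1.403  -0.0246] rect [1395.0968  -24.661 ] [70.7581 35.3071] 38.7 depth 1.8079373
```

View pics/topcrop.png

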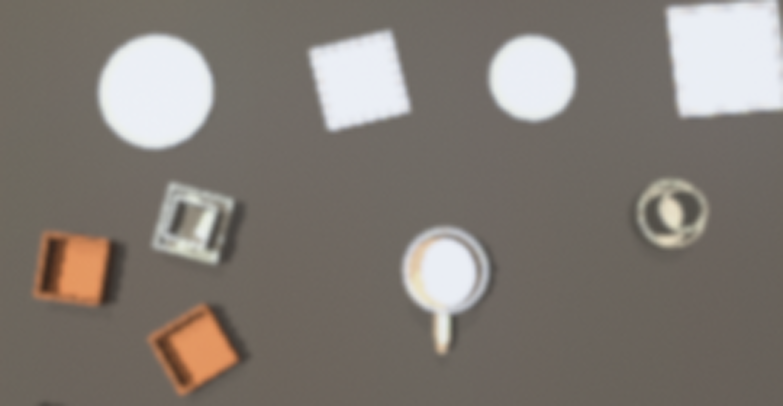

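View pics/scenecrop.png

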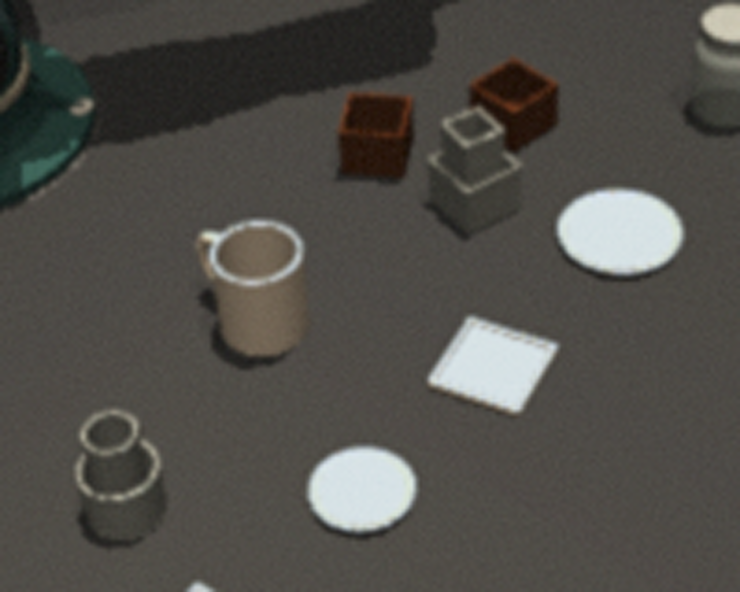

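The crops confirm the targets. The grey square nest is flanked by two brown single cups, which are decoys, and the grey round nest is beside the mug. Now I'll get positions and heights for the nests from depth.

```bash
cat >> h.py <<'E'
def cloud(c,d):
    v,u=np.mgrid[0:420,0:560];z=d.astype(float)
    P=np.stack([(u-c["cx"])/f(c)*z,(v-c["cy"])/f(c)*z,z],-1)
    E=np.array(c["extrinsics"]);return (P-E[:3,3])@E[:3,:3]
E
python3 - <<'E'
from h import *
np.set_printoptions(precision=4,suppress=True)
for n in("top","scene"):
    d=np.load(f"pics/{n}0.npy");c=imaging.camera_params(n);W=cloud(c,d)
    for nm,(x,y),r in(("sq",(.465,.225),.05),("rd",(.48,-.235),.05),("mug",(.42,-.005),.08),("b1",(.43,.34),.05),("b2",(.36,.22),.05),("jar",(.58,.51),.06)):
        m=(np.hypot(W[...,0]-x,W[...,1]-y)<r)&(d>0)
        q=W[m];
        for lo,hi in((.025,.06),(.075,.12)):
            s=q[(q[:,2]>lo)&(q[:,2]<hi)]
            if len(s)>5: print(n,nm,lo,len(s),"min",s.min(0),"max",s.max(0),"mid",(s.min(0)+s.max(0))[:2]/2, "floor",np.median(q[q[:,2]<.02][:,2]) if (q[:,2]<.02).any() else None)
E
```

```text
top sq 0.025 193 min [0.4357 0.1901 0.0253] max [0.5057 0.2616 0.0598] mid [0.4707 0.2259] floor 0.0024993814947570896
top sq 0.075 89 min [0.4472 0.1996 0.0766] max [0.4946 0.2486 0.097 ] mid [0.4709 0.2241] floor 0.0024993814947570896
top rd 0.025 196 min [ 0.4529 -0.2493  0.0251] max [ 0.5126 -0.1895  0.0595] mid [ 0.4827 -0.2194] floor 0.0017672741355022879
top rd 0.075 99 min [ 0.4645 -0.2415  0.0757] max [ 0.5038 -0.2006  0.0982] mid [ 0.4841 -0.2211] floor 0.0017672741355022879
top mug 0.025 56 min [ 0.3554 -0.0411  0.0261] max [0.4619 0.0294 0.0599] mid [ 0.4086 -0.0058] floor 0.0018593168763159343
top mug 0.075 154 min [ 0.3715 -0.0432  0.0752] max [0.4654 0.0305 0.0921] mid [ 0.4185 -0.0063] floor 0.0018593168763159343
top b1 0.025 185 min [0.3949 0.3048 0.0251] max [0.4612 0.3718 0.0582] mid [0.428  0.3383] floor 0.0028983097953375406
top b2 0.025 158 min [0.3165 0.1827 0.0256] max [0.3957 0.2623 0.0597] mid [0.3561 0.2225] floor 0.0027311684807651013
top jar 0.025 101 min [0.5385 0.4528 0.0252] max [0.5993 0.5007 0.0599] mid [0.5689 0.4768] floor 0.001460514846780603
top 
[... 660 characters left out ...]
 0.0253] max [0.4697 0.0297 0.0599] mid [ 0.4138 -0.0089] floor -0.0015161087140757414
scene mug 0.075 145 min [ 0.3832 -0.0469  0.0751] max [0.4686 0.0315 0.0893] mid [ 0.4259 -0.0077] floor -0.0015161087140757414
scene b1 0.025 248 min [0.3963 0.2999 0.0251] max [0.4649 0.3732 0.0519] mid [0.4306 0.3366] floor 0.003245906291097046
scene b2 0.025 233 min [0.3156 0.1787 0.0251] max [0.3993 0.2665 0.0539] mid [0.3575 0.2226] floor 0.000601968442253742
scene jar 0.025 151 min [0.5445 0.4502 0.0255] max [0.6091 0.4991 0.0596] mid [0.5768 0.4747] floor -0.0006294032298686193
scene jar 0.075 231 min [0.5456 0.4517 0.075 ] max [0.61   0.5221 0.1036] mid [0.5778 0.4869] floor -0.0006294032298686193
```

```bash
cat >> h.py <<'E'
from scipy.spatial.transform import Rotation as Ro
def pose(s=None):
    s=s or get_state();q=s["tcp_rot"];return np.array(s["eef_pos"]),Ro.from_quat([q[1],q[2],q[3],q[0]])
def jawyaw(R): y=R.as_matrix()[:,1];return np.degrees(np.arctan2(y[1],y[0]))
def plan(goal,yawdeg=None):
    """goal world xyz of TCP, jaw axis yaw (mod 180) -> tool shift cm, roll rad"""
    s=get_state();p,R=pose(s);dt=R.inv().apply(np.array(goal)-p)*100
    ro=0
    if yawdeg is not None:
        dy=(yawdeg-jawyaw(R)+90)%180-90;ro=-np.radians(dy)
    print("clock",round(s["clock"],2),"tcp",p.round(4),"jaw yaw",round(jawyaw(R),2),"width",round(s["width"],3),"force",np.round(s["ft_force"],1),"q6",round(s["qpos"][5],2))
    print("shift cm",dt.round(2),"roll",round(ro,3),"dist",round(np.linalg.norm(dt),1))
E
python3 - <<'E'
from h import *
plan([.4715,.2237,.25],77.6)
c=imaging.camera_params("wrist");p,R=pose();print(R.inv().apply(ray(c,c["cx"],c["cy"])[0]-p),R.inv().apply(ray(c,c["cx"],c["cy"])[1]),c["fov_y"])
E
```

```text
clock 0.1 tcp [0.2105 0.4807 0.2419] jaw yaw 66.35 width 1.001 force [0.5 0.  0.2] q6 1.42
shift cm [-34.22 -13.07  -0.81] roll -0.196 dist 36.6
[ 8.22858271e-02  1.26260881e-04 -1.32352468e-01] [-0.31846716 -0.00099596  0.94793337] 68.69997872201785
```

Call:
jog_arm(plan=[[-4.3,-1.6,0,-0.1,0],[-8.6,-3.3,-0.1,-0.196,0],[-12.9,-4.9,-0.3,-0.196,0],[-17.2,-6.5,-0.4,-0.196,0],[-21.4,-8.2,-0.5,-0.196,0],[-25.7,-9.8,-0.6,-0.196,0],[-30,-11.4,-0.7,-0.196,0],[-34.2,-13.1,-0.8,-0.196,0],[-34.2,-13.1,-0.8,-0.196,0],[-34.2,-13.1,-0.8,-0.196,0],[-34.2,-13.1,-0.8,-0.196,0]], force=30)

```text
clock: 1.2
eef_pos: [0.4708, 0.2241, 0.2502]
tcp_rot: [-0.0, 0.108, 0.994, -0.0]
ft_force: [0.2, -0.1, -0.2]
width: 1.003
```

```bash
python3 - <<'E'
from h import *
import json
plan([.4715,.2237,.25],77.6)
c=imaging.camera_params("wrist");p,d=imaging.snapshot("wrist");cv2.imwrite("pics/w1.png",p);np.save("pics/w1.npy",d)
c["extrinsics"]=np.array(c["extrinsics"]).tolist();json.dump(c,open("pics/w1.json","w"))
E
```

```text
clock 1.2 tcp [0.4708 0.2241 0.2502] jaw yaw 77.6 width 1.003 force [ 0.2 -0.1 -0.2] q6 0.5
shift cm [-0.08 -0.02  0.01] roll 0.0 dist 0.1
```

View pics/w1.png

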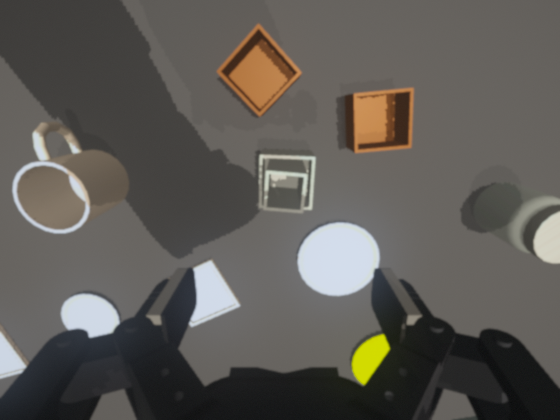

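The wrist view shows the steel square nest at (287,182), with the narrow rim at about (286,191) and the wide rim around it. The two brown cups are at (259,70) and (382,120). I'll measure the rims now.

```bash
cat >> h.py <<'E'
def blobs(c,d,ctr,r,zs):
    W=cloud(c,d);m=(np.hypot(W[...,0]-ctr[0],W[...,1]-ctr[1])<r)&(d>0)
    for lo,hi in zs:
        s=W[m&(W[...,2]>lo)&(W[...,2]<hi)]
        if len(s)<8: print(lo,hi,"few",len(s));continue
        rc=cv2.minAreaRect((s[:,:2]*1000).astype(np.float32));cc,rr=cv2.minEnclosingCircle((s[:,:2]*1000).astype(np.float32))
        print(f"z {lo}-{hi} n{len(s)} medz {np.median(s[:,2]):.4f} rect",np.round(rc[0],1),np.round(rc[1],1),round(rc[2],1),"circ",np.round(cc,1),round(rr,1))
E
python3 - <<'E'
from h import *
import json
c=json.load(open("pics/w1.json"));d=np.load("pics/w1.npy")
blobs(c,d,(.471,.224),.05,[(-.01,.01),(.043,.056),(.08,.1),(.085,.097)])
p=cv2.imread("pics/w1.png");cv2.imwrite("pics/w1c.png",cv2.resize(p[140:230,230:340],None,fx=6,fy=6,interpolation=cv2.INTER_CUBIC))
# predicted corners of 40 square at guess, z=.091, and 60 square z=.05
for a,z in((.02,.091),(.03,.05)):
    t=np.radians(-12.4);
    for sx,sy in((1,1),(1,-1),(-1,-1),(-1,1)):
        print(z,proj(c,[.471+a*(sx*np.cos(t)-sy*np.sin(t)),.224+a*(sx*np.sin(t)+sy*np.cos(t)),z]).round(1),end=' ')
E
```

```text
z -0.01-0.01 n2212 medz 0.0011 rect [468.1 223.5] [93.8 99.8] 9.2 circ [471. 224.] 50.0
z 0.043-0.056 n783 medz 0.0504 rect [470.  226.8] [60.  60.5] 75.4 circ [470.1 227. ] 42.1
z 0.08-0.1 n700 medz 0.0912 rect [469.2 225.3] [40.  40.9] 72.5 circ [468.7 225.3] 27.8
z 0.085-0.097 n597 medz 0.0914 rect [469.3 225.3] [40.  40.8] 72.5 circ [468.7 225.3] 27.8
0.091 [303.5 212.9] 0.091 [263.7 213. ] 0.091 [262.9 173.8] 0.091 [304.3 173.8] 0.05 [309.9 209.3] 0.05 [257.4 209.3] 0.05 [255.8 156.7] 0.05 [311.4 156.7]
```

View pics/w1c.png

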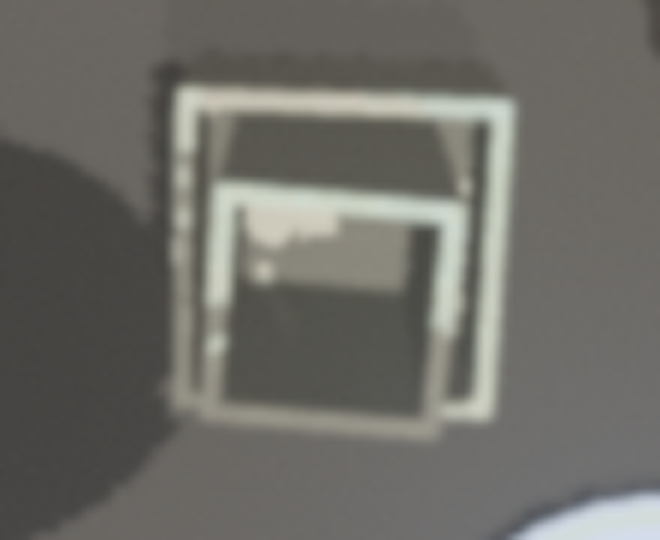

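```bash
python3 - <<'E'
from h import *
plan([.4698,.2248,.074],72.5)
E
```

```text
clock 1.25 tcp [0.4706 0.2244 0.2502] jaw yaw 77.64 width 0.999 force [-0.1 -0.4  1.2] q6 0.5
shift cm [ 0.08  0.02 17.62] roll 0.09 dist 17.6
```

Call:
jog_arm(plan=[[0.1,0,3,0.09,0],[0.1,0,6,0.09,0],[0.1,0,9,0.09,0],[0.1,0,11.5,0.09,0],[0.1,0,13.5,0.09,0],[0.1,0,15,0.09,0],[0.1,0,16.5,0.09,0],[0.1,0,17.6,0.09,0],[0.1,0,17.6,0.09,0],[0.1,0,17.6,0.09,0.3],[0.1,0,17.6,0.09,0.7],[0.1,0,17.6,0.09,0.7],[0.1,0,17.6,0.09,0.7],[0.1,0,17.6,0.09,0.7],[0.1,0,17.6,0.09,0.7],[0.1,0,17.6,0.09,0.7]], force=40)

```text
clock: 2.85
eef_pos: [0.4707, 0.2241, 0.075]
tcp_rot: [0.0, 0.153, 0.988, 0.0]
ft_force: [-0.5, 0.6, 4.9]
width: 0.459
```

```bash
python3 - <<'E'
from h import *
import json
plan([.47,.2248,.17],72.5)
p,d=imaging.snapshot("wrist");cv2.imwrite("pics/w2.png",p)
E
```

```text
clock 2.85 tcp [0.4707 0.2241 0.075 ] jaw yaw 72.42 width 0.459 force [-0.5  0.6  4.9] q6 0.59
shift cm [ 0.08  0.05 -9.5 ] roll -0.001 dist 9.5
```

View pics/w2.png

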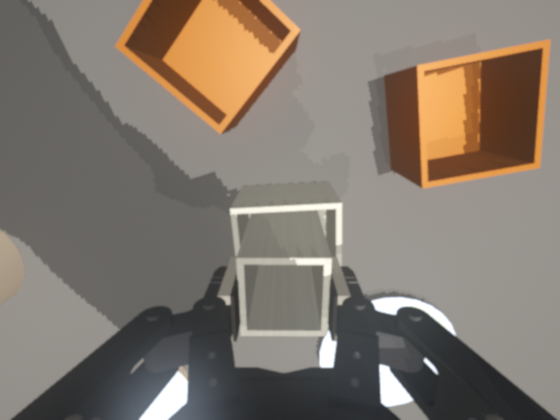

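The narrow square cup is between the pads: the opening is about 39 mm and its rim shows at (285,300) between the fingers. I'll lift it straight out.

Call:
jog_arm(plan=[[0,0,-1,0,0.7],[0,0,-2.5,0,0.7],[0,0,-4,0,0.7],[0,0,-6,0,0.7],[0,0,-8,0,0.7],[0,0,-9.5,0,0.7],[0,0,-10,0,0.7],[0,0,-10,0,0.7]])

```text
clock: 3.7
eef_pos: [0.4706, 0.224, 0.175]
tcp_rot: [0.001, 0.153, 0.988, 0.0]
ft_force: [-0.2, -0.3, -1.9]
width: 0.462
```

```bash
python3 - <<'E'
from h import *
import json
plan([.616,.0715,.175],104.4)
c=imaging.camera_params("wrist");p,d=imaging.snapshot("wrist");cv2.imwrite("pics/w3.png",p)
blobs(c,d,(.471,.224),.06,[(.043,.056),(.17,.2)])
E
```

```text
clock 3.7 tcp [0.4706 0.224  0.175 ] jaw yaw 72.42 width 0.462 force [-0.2 -0.3 -1.9] q6 0.59
shift cm [-1.846e+01 -1.014e+01  1.000e-02] roll -0.558 dist 21.1
z 0.043-0.056 n679 medz 0.0505 rect [465.6 228.1] [59.9 51. ] 75.7 circ [465.7 228. ] 39.1
z 0.17-0.2 n8260 medz 0.1875 rect [469.  224.5] [67.1 41.6] 72.2 circ [464.6 225.9] 33.5
```

View pics/w3.png

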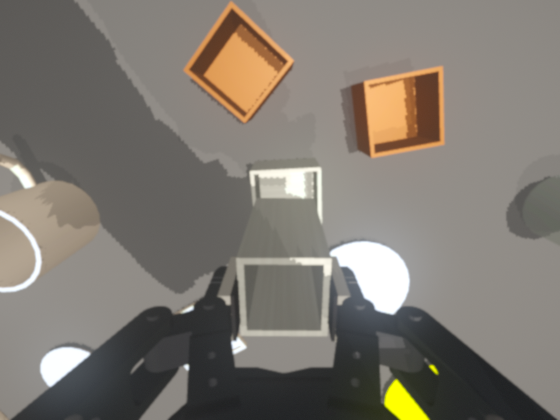

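The narrow cup is lifted clear and the wide cup stayed put (rim at (286,185)). I'll carry it to the small square plate.

Call:
jog_arm(plan=[[-1,-0.6,0,-0.05,0.7],[-3.5,-1.9,0,-0.13,0.7],[-6.5,-3.6,0,-0.23,0.7],[-9.5,-5.2,0,-0.33,0.7],[-12.5,-6.8,0,-0.43,0.7],[-15.5,-8.5,0,-0.5,0.7],[-17.5,-9.6,0,-0.55,0.7],[-18.5,-10.1,0,-0.558,0.7],[-18.5,-10.1,0,-0.558,0.7],[-18.5,-10.1,0,-0.558,0.7],[-18.5,-10.1,0,-0.558,0.7]])

```text
clock: 4.85
eef_pos: [0.6154, 0.0727, 0.1743]
tcp_rot: [-0.0, -0.125, 0.992, 0.0]
ft_force: [-0.6, -0.1, -1.4]
width: 0.461
```

```bash
python3 - <<'E'
from h import *
import json
plan([.616,.0715,.079],104.4)
c=imaging.camera_params("wrist");p,d=imaging.snapshot("wrist");cv2.imwrite("pics/w4.png",p)
E
```

```text
clock 4.85 tcp [0.6154 0.0727 0.1743] jaw yaw 104.41 width 0.461 force [-0.6 -0.1 -1.4] q6 -0.27
shift cm [-0.03 -0.14  9.53] roll 0.0 dist 9.5
```

View pics/w4.png

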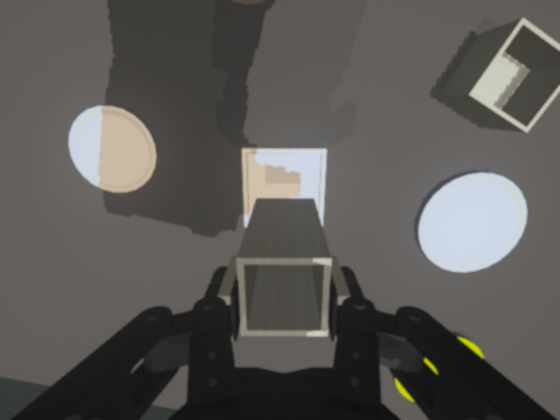

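The cup hangs aligned with the small square plate (top corners at (243,150) and (326,150)). I'll lower it.

Call:
jog_arm(plan=[[0,-0.1,1.5,0,0.7],[0,-0.1,4,0,0.7],[0,-0.1,6.5,0,0.7],[0,-0.1,8,0,0.7],[0,-0.1,9,0,0.7],[0,-0.1,9.4,0,0.7],[0,-0.1,9.6,0,0.7],[0,-0.1,9.6,0,0.7],[0,-0.1,9.6,0,0.7]])

```text
clock: 5.8
eef_pos: [0.6168, 0.0708, 0.079]
tcp_rot: [0.001, -0.125, 0.992, -0.0]
ft_force: [-0.1, 0.5, -1.0]
width: 0.459
```

```bash
python3 - <<'E'
from h import *
plan([.616,.0715,.18],104.4)
c=imaging.camera_params("wrist");p,d=imaging.snapshot("wrist");cv2.imwrite("pics/w5.png",p)
W=cloud(c,d)
E
```

```text
clock 5.8 tcp [0.6168 0.0708 0.079 ] jaw yaw 104.39 width 0.459 force [-0.1  0.5 -1. ] q6 -0.27
shift cm [  0.05   0.08 -10.1 ] roll -0.0 dist 10.1
```

View pics/w5.png

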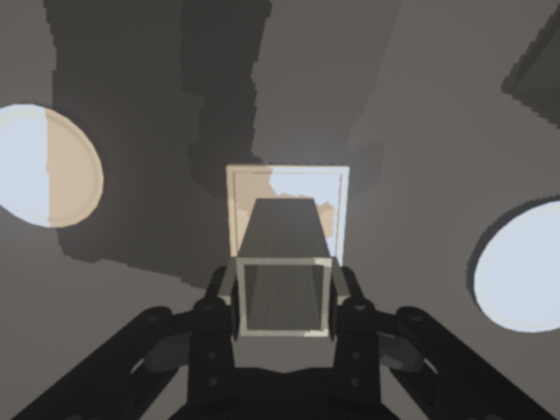

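Call:
jog_arm(plan=[[0,0,0.1,0,0.7],[0,0,0.15,0,0.7],[0,0,0.15,0,0.5],[0,0,0.1,0,0.3],[0,0,0,0,0],[0,0,0,0,0],[0,0,0,0,0],[0,0,0,0,0],[0,0,-1.5,0,0],[0,0,-4,0,0],[0,0,-7,0,0],[0,0,-10,0,0],[0,0,-13,0,0],[0,0,-15,0,0],[0,0,-15,0,0],[0,0,-15,0,0]])

```text
clock: 7.45
eef_pos: [0.6165, 0.0708, 0.228]
tcp_rot: [0.0, -0.125, 0.992, -0.0]
ft_force: [0.4, -0.1, -0.4]
width: 1.001
```

```bash
python3 - <<'E'
from h import *
plan([.47,.2255,.2],75.5)
c=imaging.camera_params("wrist");p,d=imaging.snapshot("wrist");cv2.imwrite("pics/w6.png",p)
blobs(c,d,(.616,.072),.07,[(.004,.014),(.085,.11)])
E
```

```text
clock 7.45 tcp [0.6165 0.0708 0.228 ] jaw yaw 104.39 width 1.001 force [ 0.4 -0.1 -0.4] q6 -0.27
shift cm [10.35 18.63  2.8 ] roll 0.504 dist 21.5
z 0.004-0.014 n3159 medz 0.0075 rect [612.9  72.1] [81.9 82. ] 13.9 circ [612.9  71.8] 56.9
z 0.085-0.11 n811 medz 0.0942 rect [615.   71.2] [40.5 39.9] 14.6 circ [614.8  71.1] 27.8
```

View pics/w6.png

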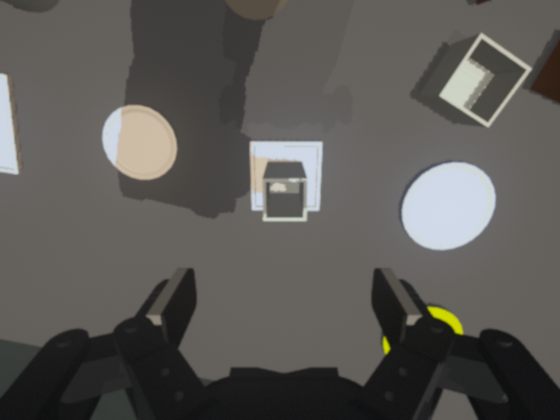

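The narrow square cup stands at (615,71) mm, and the plate centre in the same view is (613,72) mm. Next is the wide square cup.

Call:
jog_arm(plan=[[1.5,2.8,0.4,0.1,0],[3.5,6.3,1,0.2,0],[5.5,9.9,1.5,0.3,0],[7.5,13.5,2,0.4,0],[9.3,16.7,2.5,0.5,0],[10.35,18.65,2.8,0.504,0],[10.35,18.65,2.8,0.504,0],[10.35,18.65,2.8,0.504,0],[10.35,18.65,2.8,0.504,0]])

```text
clock: 8.4
eef_pos: [0.4703, 0.2252, 0.1999]
tcp_rot: [-0.0, 0.126, 0.992, -0.0]
ft_force: [-0.2, -1.0, 0.3]
width: 0.998
```

```bash
python3 - <<'E'
from h import *
c=imaging.camera_params("wrist");p,d=imaging.snapshot("wrist");cv2.imwrite("pics/w7.png",p)
blobs(c,d,(.47,.226),.05,[(.04,.056)])
plan([.47,.226,.025],75.5)
E
```

```text
z 0.04-0.056 n1177 medz 0.0502 rect [470.1 226.9] [60.  60.9] 75.7 circ [470.1 226.9] 42.3
clock 8.45 tcp [0.4704 0.2251 0.2   ] jaw yaw 75.47 width 1.003 force [-0.1 -0.1  0.3] q6 0.54
shift cm [ 0.06  0.08 17.5 ] roll -0.001 dist 17.5
```

View pics/w7.png

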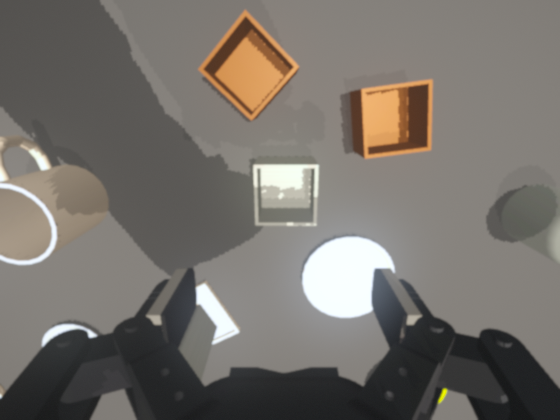

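The wide square cup stands alone at (286,195), and its measured centre is (470,227) mm. I'll descend.

Call:
jog_arm(plan=[[0,0.1,3,0,0],[0,0.1,6,0,0],[0,0.1,9,0,0],[0,0.1,11,0,0],[0,0.1,13,0,0],[0,0.1,14.5,0,0],[0,0.1,16,0,0],[0,0.1,17,0,0],[0,0.1,17.5,0,0],[0,0.1,17.5,0,0.1],[0,0.1,17.5,0,0.3],[0,0.1,17.5,0,0.5],[0,0.1,17.5,0,0.5],[0,0.1,17.5,0,0.5],[0,0.1,17.5,0,0.5],[0,0.1,17.5,0,0.5]])

```text
clock: 10.05
eef_pos: [0.4706, 0.2268, 0.0259]
tcp_rot: [0.001, 0.126, 0.992, 0.0]
ft_force: [-0.5, -0.9, 7.2]
width: 0.696
```

```bash
python3 - <<'E'
from h import *
plan([.642,-.289,.16],95.3)
E
```

```text
clock 10.05 tcp [0.4706 0.2268 0.0259] jaw yaw 75.52 width 0.696 force [-0.5 -0.9  7.2] q6 0.55
shift cm [-29.51 -45.64 -13.4 ] roll -0.345 dist 56.0
```

Call:
jog_arm(plan=[[0,0,-1,0,0.5],[0,0,-3,0,0.5],[0,0,-6,0,0.5],[0,0,-9,0,0.5],[0,0,-12,0,0.5],[0,0,-14,0,0.5],[0,0,-15,0,0.5],[0,0,-15,0,0.5]])

```text
clock: 10.85
eef_pos: [0.4705, 0.2269, 0.1764]
tcp_rot: [0.001, 0.126, 0.992, 0.0]
ft_force: [0.8, -0.1, -2.3]
width: 0.692
```

```bash
python3 - <<'E'
from h import *
plan([.642,-.289,.175],95.3)
c=imaging.camera_params("wrist");p,d=imaging.snapshot("wrist");cv2.imwrite("pics/w8.png",p)
E
```

```text
clock 10.85 tcp [0.4705 0.2269 0.1764] jaw yaw 75.52 width 0.692 force [ 0.8 -0.1 -2.3] q6 0.55
shift cm [-29.5  -45.66   0.14] roll -0.345 dist 54.4
```

View pics/w8.png

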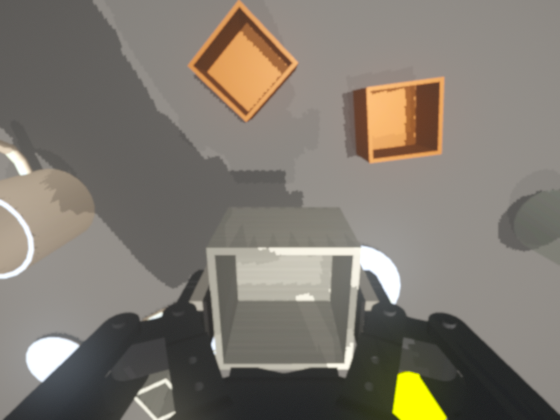

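The wide square cup is held level (rim at (285,310)). I'll carry it to the large square plate.

Call:
jog_arm(plan=[[-0.6,-0.9,0,-0.02,0.5],[-1.9,-2.9,0,-0.05,0.5],[-3.8,-5.9,0,-0.08,0.5],[-5.9,-9.1,0,-0.11,0.5],[-8,-12.3,0,-0.14,0.5],[-10.1,-15.5,0,-0.17,0.5],[-12.1,-18.7,0,-0.2,0.5],[-14.2,-21.9,0,-0.23,0.5],[-16.2,-25.1,0,-0.25,0.5],[-18.3,-28.3,0,-0.27,0.5],[-20.4,-31.5,0,-0.29,0.5],[-22.5,-34.7,0,-0.31,0.5],[-24.5,-37.9,0,-0.33,0.5],[-26.6,-41.1,0,-0.345,0.5],[-28.3,-43.8,0,-0.345,0.5],[-29.3,-45.3,0,-0.345,0.5],[-29.5,-45.7,0,-0.345,0.5],[-29.5,-45.7,0,-0.345,0.5],[-29.5,-45.7,0,-0.345,0.5],[-29.5,-45.7,0,-0.345,0.5]])

```text
clock: 12.9
eef_pos: [0.6413, -0.2884, 0.1753]
tcp_rot: [-0.0, -0.047, 0.999, 0.0]
ft_force: [1.2, 0.4, -1.9]
width: 0.695
```

```bash
python3 - <<'E'
from h import *
plan([.6415,-.289,.033],95.3)
c=imaging.camera_params("wrist");p,d=imaging.snapshot("wrist");cv2.imwrite("pics/w9.png",p)
E
```

```text
clock 12.9 tcp [ 0.6413 -0.2884  0.1753] jaw yaw 95.34 width 0.695 force [ 1.2  0.4 -1.9] q6 -0.63
shift cm [-0.02 -0.06 14.23] roll 0.001 dist 14.2
```

View pics/w9.png

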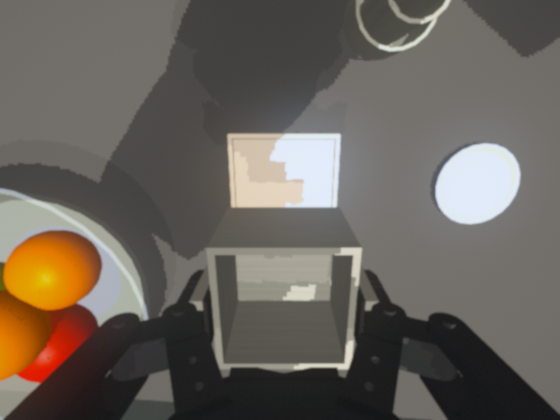

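```bash
python3 - <<'E'
from h import *
d=np.load("pics/top0.npy");c=imaging.camera_params("top");W=cloud(c,d)
s=W[120:240,430:560].reshape(-1,3);s=s[(s[:,2]>.02)&(s[:,2]<.3)]
r=np.hypot(s[:,0]-.6413,s[:,1]+.2884);i=r.argmin();print(s[i],r[i],s[:,2].max())
E
```

```text
[ 0.70775046 -0.40781702  0.08863515] 0.13666048637742376 0.14120090085978323
```

Call:
jog_arm(plan=[[0,0,2,0,0.5],[0,0,5,0,0.5],[0,0,8,0,0.5],[0,0,11,0,0.5],[0,0,13,0,0.5],[0,0,13.9,0,0.5],[0,0,14.3,0,0.5],[0,0,14.4,0,0.5],[0,0,14.4,0,0.5],[0,0,14.4,0,0.5]])

```text
clock: 13.95
eef_pos: [0.6419, -0.2898, 0.0322]
tcp_rot: [0.001, -0.046, 0.999, -0.0]
ft_force: [0.1, -0.7, -1.5]
width: 0.7
```

Call:
jog_arm(plan=[[0,0,0.08,0,0.5],[0,0,0.08,0,0.5],[0,0,0.08,0,0.3],[0,0,0.05,0,0.15],[0,0,0,0,0],[0,0,0,0,0],[0,0,0,0,0],[0,0,-1,0,0],[0,0,-3,0,0],[0,0,-6,0,0],[0,0,-9,0,0],[0,0,-12,0,0],[0,0,-15,0,0],[0,0,-17,0,0],[0,0,-17.5,0,0],[0,0,-17.5,0,0],[0,0,-17.5,0,0]])

```text
clock: 15.65
eef_pos: [0.6411, -0.2894, 0.2052]
tcp_rot: [-0.001, -0.046, 0.999, 0.0]
ft_force: [0.2, -0.1, -0.8]
width: 0.999
```

```bash
python3 - <<'E'
from h import *
plan([.485,-.222,.22],90)
c=imaging.camera_params("wrist");p,d=imaging.snapshot("wrist");cv2.imwrite("pics/w10.png",p)
blobs(c,d,(.6415,-.289),.085,[(.004,.014),(.045,.065)])
E
```

```text
clock 15.65 tcp [ 0.6411 -0.2894  0.2052] jaw yaw 95.28 width 0.999 force [ 0.2 -0.1 -0.8] q6 -0.63
shift cm [14.92  8.15 -1.46] roll 0.092 dist 17.1
z 0.004-0.014 n7232 medz 0.0081 rect [ 638.  -288.9] [107.8 108. ] 5.3 circ [ 638.2 -289. ] 75.2
z 0.045-0.065 n1192 medz 0.0561 rect [ 641.3 -289.9] [60.4 60. ] 5.2 circ [ 641.1 -289.8] 42.0
```

View pics/w10.png

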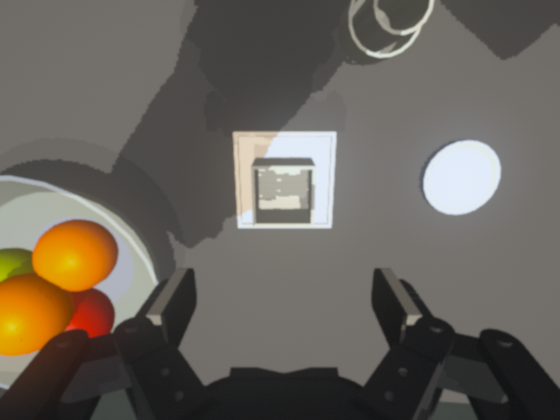

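The wide square cup is centred within about 3.5 mm: (641,-290) against the plate at (638,-289). Next is the round nest.

Call:
jog_arm(plan=[[2,1.1,-0.5,0.05,0],[5,2.7,-1.2,0.092,0],[8,4.4,-2,0.092,0],[11,6,-2.5,0.092,0],[14,7.6,-2.5,0.092,0],[14.9,8.15,-2.5,0.092,0],[14.9,8.15,-2.5,0.092,0],[14.9,8.15,-2.5,0.092,0],[14.9,8.15,-2.5,0.092,0]])

```text
clock: 16.6
eef_pos: [0.4865, -0.2227, 0.2307]
tcp_rot: [-0.0, -0.0, 1.0, 0.0]
ft_force: [-0.4, 1.1, -0.1]
width: 1.0
```

```bash
python3 - <<'E'
from h import *
c=imaging.camera_params("wrist");p,d=imaging.snapshot("wrist");cv2.imwrite("pics/w11.png",p)
blobs(c,d,(.485,-.222),.05,[(.04,.056),(.085,.1)])
plan([.485,-.222,.075],90)
E
```

```text
z 0.04-0.056 n712 medz 0.0502 rect [ 476.5 -220.1] [50.5 60.8] 0.0 circ [ 482.  -220.4] 30.8
z 0.085-0.1 n572 medz 0.0922 rect [ 483.2 -221.3] [40.6 40.9] 89.6 circ [ 483.5 -221.3] 20.8
clock 16.65 tcp [ 0.4864 -0.2226  0.2307] jaw yaw 90.01 width 0.997 force [ 0.  -1.1 -0.2] q6 -0.58
shift cm [ 0.14  0.05 15.57] roll 0.0 dist 15.6
```

View pics/w11.png

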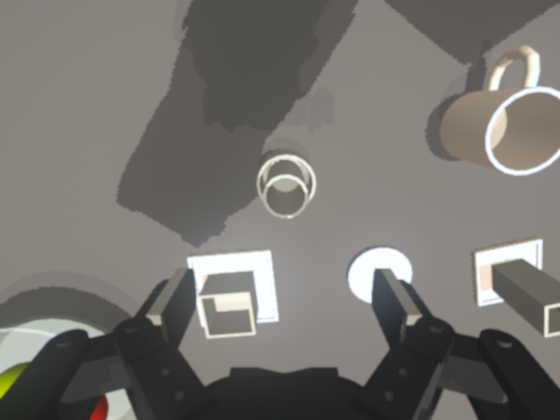

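The round nest is at (287,185), with the narrow cup's centre at (483.5,-221.3) mm and its rim height at 92 mm as expected. I'll descend and grip it.

Call:
jog_arm(plan=[[0.2,0.1,3,0,0],[0.2,0.1,6,0,0],[0.2,0.1,8.5,0,0],[0.2,0.1,11,0,0],[0.2,0.1,13,0,0],[0.2,0.1,14.5,0,0],[0.2,0.1,15.5,0,0],[0.2,0.1,15.5,0,0],[0.2,0.1,15.5,0,0.3],[0.2,0.1,15.5,0,0.7],[0.2,0.1,15.5,0,0.7],[0.2,0.1,15.5,0,0.7],[0.2,0.1,15.5,0,0.7],[0.2,0.1,15.5,0,0.7],[0.2,0.1,15.5,0,0.7]])

```text
clock: 18.15
eef_pos: [0.4839, -0.2213, 0.0771]
tcp_rot: [0.001, -0.0, 1.0, -0.0]
ft_force: [0.2, 0.7, 4.8]
width: 0.472
```

Call:
jog_arm(plan=[[0,0,-1,0,0.7],[0,0,-2.5,0,0.7],[0,0,-4,0,0.7],[0,0,-6,0,0.7],[0,0,-8,0,0.7],[0,0,-9.5,0,0.7],[0,0,-10,0,0.7],[0,0,-10,0,0.7]])

```text
clock: 18.95
eef_pos: [0.4838, -0.2213, 0.177]
tcp_rot: [0.001, -0.0, 1.0, -0.0]
ft_force: [0.3, -0.2, -2.1]
width: 0.471
```

```bash
python3 - <<'E'
from h import *
c=imaging.camera_params("wrist");p,d=imaging.snapshot("wrist");cv2.imwrite("pics/w12.png",p)
plan([.6175,-.0965,.175],90)
E
```

```text
clock 19.0 tcp [ 0.4835 -0.2211  0.1762] jaw yaw 90.01 width 0.47 force [ 0.   0.8 -1.8] q6 -0.58
shift cm [-13.4   12.46   0.12] roll 0.0 dist 18.3
```

View pics/w12.png

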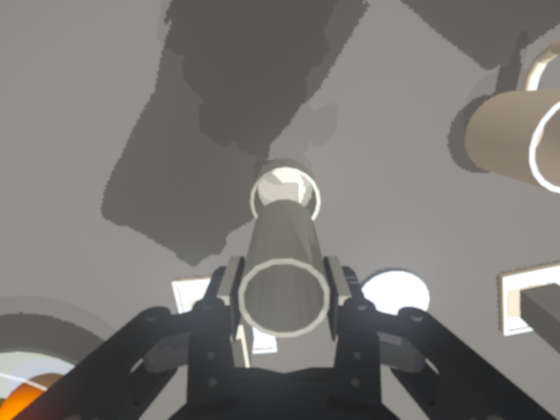

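The narrow round cup is out (rim at (284,297)) and the wide cup stayed. I'll move it to the small round plate and lower it.

Call:
jog_arm(plan=[[-0.7,0.6,0,0,0.7],[-2.2,2,0,0,0.7],[-4.4,4.1,0,0,0.7],[-6.6,6.1,0,0,0.7],[-8.8,8.2,0,0,0.7],[-11,10.2,0,0,0.7],[-12.7,11.8,0,0,0.7],[-13.4,12.5,0,0,0.7],[-13.4,12.5,0,0,0.7],[-13.4,12.5,0,0,0.7],[-13.4,12.5,0,0,0.7]])

```text
clock: 20.1
eef_pos: [0.6169, -0.0968, 0.1762]
tcp_rot: [-0.0, 0.0, 1.0, -0.0]
ft_force: [-0.2, 0.3, -2.0]
width: 0.471
```

```bash
python3 - <<'E'
from h import *
c=imaging.camera_params("wrist");p,d=imaging.snapshot("wrist");cv2.imwrite("pics/w13.png",p)
plan([.6175,-.0965,.080],90)
E
```

```text
clock 20.15 tcp [ 0.6169 -0.0968  0.1764] jaw yaw 89.95 width 0.472 force [ 0.3  0.4 -1.4] q6 -0.29
shift cm [-0.06  0.03  9.64] roll -0.001 dist 9.6
```

View pics/w13.png

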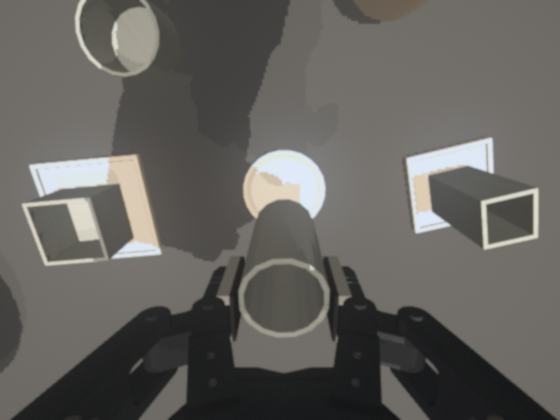

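The cup is over the small round plate (285,187), with the neighbouring cups clear. I'll lower it.

Call:
jog_arm(plan=[[0,0,1.5,0,0.7],[0,0,4,0,0.7],[0,0,6.5,0,0.7],[0,0,8.2,0,0.7],[0,0,9.2,0,0.7],[0,0,9.6,0,0.7],[0,0,9.7,0,0.7],[0,0,9.7,0,0.7],[0,0,9.7,0,0.7]])

```text
clock: 21.05
eef_pos: [0.6179, -0.0962, 0.0801]
tcp_rot: [0.001, -0.0, 1.0, -0.0]
ft_force: [0.7, -0.8, -0.8]
width: 0.471
```

Call:
jog_arm(plan=[[0,0,0.1,0,0.7],[0,0,0.15,0,0.7],[0,0,0.15,0,0.5],[0,0,0.1,0,0.3],[0,0,0,0,0],[0,0,0,0,0],[0,0,0,0,0],[0,0,0,0,0],[0,0,-1.5,0,0],[0,0,-4,0,0],[0,0,-7,0,0],[0,0,-10,0,0],[0,0,-13,0,0],[0,0,-14,0,0],[0,0,-14,0,0],[0,0,-14,0,0]])

```text
clock: 22.65
eef_pos: [0.6172, -0.096, 0.2181]
tcp_rot: [-0.001, -0.0, 1.0, 0.0]
ft_force: [-0.1, -0.1, -0.1]
width: 0.995
```

```bash
python3 - <<'E'
from h import *
c=imaging.camera_params("wrist");p,d=imaging.snapshot("wrist");cv2.imwrite("pics/w14.png",p)
blobs(c,d,(.6175,-.0965),.06,[(.004,.014),(.085,.11)])
plan([.482,-.221,.2],90)
E
```

```text
z 0.004-0.014 n2436 medz 0.0077 rect [611.4 -96.8] [71.2 82.2] 1.1 circ [616.5 -96.7] 41.2
z 0.085-0.11 n695 medz 0.0940 rect [617.8 -96.2] [40.9 41. ] 48.1 circ [618.  -96.1] 20.9
clock 22.7 tcp [ 0.6171 -0.096   0.2178] jaw yaw 90.01 width 0.999 force [-0.8  0.  -0.4] q6 -0.28
shift cm [ 13.51 -12.5    1.8 ] roll 0.0 dist 18.5
```

View pics/w14.png

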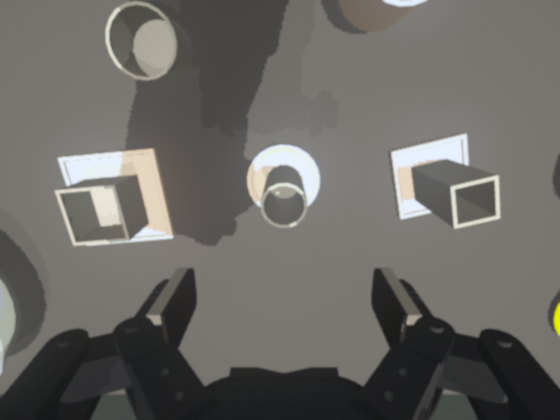

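The narrow round cup is within about 2 mm of its plate centre: (618,-96) against (616.5,-97). Last is the wide round cup.

Call:
jog_arm(plan=[[2,-1.9,0,0,0],[5,-4.6,0.5,0,0],[8,-7.4,1,0,0],[11,-10.2,1.5,0,0],[13,-12,1.8,0,0],[13.5,-12.5,1.8,0,0],[13.5,-12.5,1.8,0,0],[13.5,-12.5,1.8,0,0],[13.5,-12.5,1.8,0,0]])

```text
clock: 23.6
eef_pos: [0.4833, -0.2205, 0.201]
tcp_rot: [-0.0, -0.001, 1.0, 0.0]
ft_force: [-0.5, 0.3, 0.1]
width: 1.0
```

```bash
python3 - <<'E'
from h import *
c=imaging.camera_params("wrist");p,d=imaging.snapshot("wrist");cv2.imwrite("pics/w15.png",p)
blobs(c,d,(.482,-.221),.05,[(.04,.056)])
plan([.482,-.2205,.026],90)
E
```

```text
z 0.04-0.056 n886 medz 0.0500 rect [ 482.  -220.4] [60.6 61.2] 87.6 circ [ 482.3 -220.3] 31.0
clock 23.65 tcp [ 0.4832 -0.2205  0.2011] jaw yaw 90.08 width 1.0 force [ 0.1 -0.4  0.4] q6 -0.58
shift cm [ 1.200e-01 -1.000e-02  1.751e+01] roll 0.001 dist 17.5
```

View pics/w15.png

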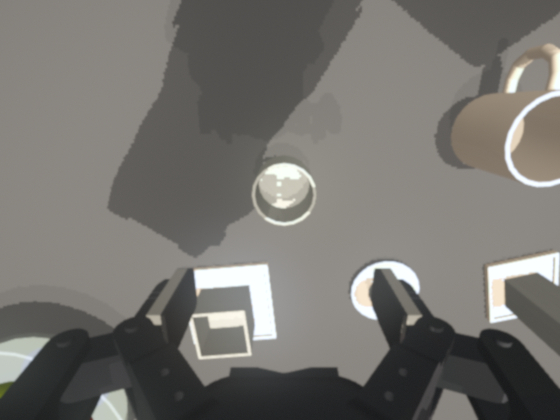

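The wide round cup is alone at (284,193), with its centre at (482,-220.4) mm and its rim at 50 mm. I'll descend.

Call:
jog_arm(plan=[[0.1,0,3,0,0],[0.1,0,6,0,0],[0.1,0,9,0,0],[0.1,0,11,0,0],[0.1,0,13,0,0],[0.1,0,14.5,0,0],[0.1,0,16,0,0],[0.1,0,17,0,0],[0.1,0,17.5,0,0],[0.1,0,17.5,0,0.1],[0.1,0,17.5,0,0.3],[0.1,0,17.5,0,0.5],[0.1,0,17.5,0,0.5],[0.1,0,17.5,0,0.5],[0.1,0,17.5,0,0.5],[0.1,0,17.5,0,0.5]])

```text
clock: 25.25
eef_pos: [0.482, -0.2213, 0.0269]
tcp_rot: [0.001, -0.0, 1.0, -0.0]
ft_force: [0.5, 1.4, 6.7]
width: 0.696
```

Call:
jog_arm(plan=[[0,0,-1,0,0.5],[0,0,-3,0,0.5],[0,0,-6,0,0.5],[0,0,-9,0,0.5],[0,0,-12,0,0.5],[0,0,-15,0,0.5],[0,0,-17,0,0.5],[0,0,-17,0,0.5]])

```text
clock: 26.05
eef_pos: [0.4824, -0.2217, 0.1993]
tcp_rot: [0.002, -0.0, 1.0, -0.001]
ft_force: [0.3, -0.3, -2.6]
width: 0.702
```

```bash
python3 - <<'E'
from h import *
c=imaging.camera_params("wrist");p,d=imaging.snapshot("wrist");cv2.imwrite("pics/w16.png",p)
plan([.602,.271,.196],90)
E
```

```text
clock 26.1 tcp [ 0.4819 -0.2214  0.1975] jaw yaw 90.01 width 0.702 force [ 0.1 -0.4 -1.3] q6 -0.58
shift cm [-12.02  49.23   0.11] roll 0.0 dist 50.7
```

View pics/w16.png

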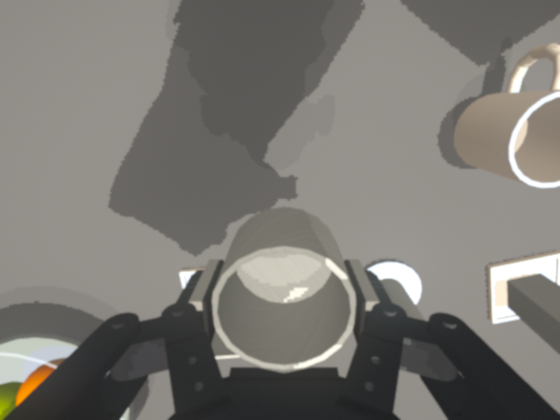

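It is held level (rim at (284,307)) with the foot at about 170 mm, so it clears everything on the way. I'll carry it to the large round plate.

Call:
jog_arm(plan=[[-0.2,0.9,0,0,0.5],[-0.7,2.8,0,0,0.5],[-1.4,5.8,0,0,0.5],[-2.3,9.3,0,0,0.5],[-3.1,12.8,0,0,0.5],[-4,16.3,0,0,0.5],[-4.8,19.8,0,0,0.5],[-5.7,23.3,0,0,0.5],[-6.5,26.8,0,0,0.5],[-7.4,30.3,0,0,0.5],[-8.3,33.8,0,0,0.5],[-9.1,37.3,0,0,0.5],[-10,40.8,0,0,0.5],[-10.8,44.3,0,0,0.5],[-11.6,47.3,0,0,0.5],[-12,48.9,0,0,0.5],[-12,49.2,0,0,0.5],[-12,49.2,0,0,0.5],[-12,49.2,0,0,0.5],[-12,49.2,0,0,0.5]])

```text
clock: 28.1
eef_pos: [0.6013, 0.2701, 0.1963]
tcp_rot: [-0.0, 0.0, 1.0, -0.0]
ft_force: [-0.2, 0.7, -1.9]
width: 0.707
```

```bash
python3 - <<'E'
from h import *
c=imaging.camera_params("wrist");p,d=imaging.snapshot("wrist");cv2.imwrite("pics/w17.png",p)
plan([.602,.271,.033],90)
E
```

```text
clock 28.15 tcp [0.6014 0.2701 0.1964] jaw yaw 89.96 width 0.701 force [ 0.3 -0.8 -2.4] q6 0.3
shift cm [-0.06  0.09 16.34] roll -0.001 dist 16.3
```

View pics/w17.png

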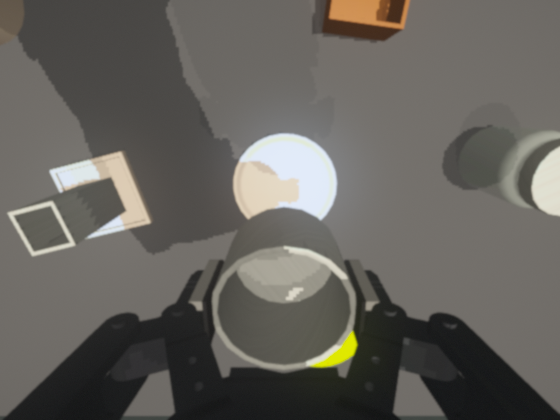

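Call:
jog_arm(plan=[[0,0,2,0,0.5],[0,0,5,0,0.5],[0,0,8,0,0.5],[0,0,11,0,0.5],[0,0,13.5,0,0.5],[0,0,15.2,0,0.5],[0,0,16,0,0.5],[0,0,16.3,0,0.5],[0,0,16.4,0,0.5],[0,0,16.4,0,0.5]])

```text
clock: 29.15
eef_pos: [0.602, 0.2709, 0.0331]
tcp_rot: [0.001, -0.0, 1.0, 0.0]
ft_force: [-0.6, 0.3, -1.9]
width: 0.699
```

Call:
jog_arm(plan=[[0,0,0.08,0,0.5],[0,0,0.1,0,0.5],[0,0,0.1,0,0.3],[0,0,0.05,0,0.15],[0,0,0,0,0],[0,0,0,0,0],[0,0,0,0,0],[0,0,-1,0,0],[0,0,-3,0,0],[0,0,-6,0,0],[0,0,-9,0,0],[0,0,-12,0,0],[0,0,-15,0,0],[0,0,-18,0,0],[0,0,-18,0,0],[0,0,-18,0,0]])

```text
clock: 30.75
eef_pos: [0.6017, 0.271, 0.2131]
tcp_rot: [0.001, -0.0, 1.0, 0.0]
ft_force: [-0.3, -0.4, -1.2]
width: 1.0
```

```bash
python3 - <<'E'
from h import *
c=imaging.camera_params("wrist");p,d=imaging.snapshot("wrist");cv2.imwrite("pics/w18.png",p)
blobs(c,d,(.602,.271),.075,[(.004,.014),(.045,.065)])
plan([.45,.2,.3],90)
E
```

```text
z 0.004-0.014 n5683 medz 0.0085 rect [601.3 271. ] [109.5 109.4] 0.0 circ [601.  270.9] 55.3
z 0.045-0.065 n882 medz 0.0559 rect [602.2 271. ] [61.1 61.1] 63.1 circ [602.2 270.9] 31.0
clock 30.8 tcp [0.6013 0.2708 0.2121] jaw yaw 90.01 width 1.006 force [-0.6  0.5 -0.8] q6 0.3
shift cm [15.13 -7.08 -8.79] roll 0.0 dist 18.9
```

Call:
jog_arm(plan=[[2,0,-1,0,0],[5,0,-3,0,0],[9,0,-5,0,0],[13,0,-7,0,0],[17,0,-8,0,0],[20,0,-8,0,0],[22,0,-8,0,0],[22,0,-8,0,0],[22,0,-8,0,0]])

```text
clock: 31.7
eef_pos: [0.3814, 0.2708, 0.2919]
tcp_rot: [-0.0, -0.0, 1.0, -0.0]
ft_force: [0.3, 0.2, -1.0]
width: 1.002
```

```bash
python3 - <<'E'
from h import *
for n in("top","scene"):
    c=imaging.camera_params(n);p,d=imaging.snapshot(n);cv2.imwrite(f"pics/{n}F.png",p)
    print(n)
    for ctr,z in(((.602,.271),(.045,.065)),((.615,.072),(.085,.11)),((.618,-.096),(.085,.11)),((.641,-.289),(.045,.065))): blobs(c,d,ctr,.05,[z])
    for ctr in((.575,.486),(.42,-.007)): blobs(c,d,ctr,.07,[(.075,.12)])
E
```

```text
top
z 0.045-0.065 n102 medz 0.0551 rect [602.2 269.3] [60.4 58.1] 45.8 circ [602.2 270.1] 30.9
z 0.085-0.11 n85 medz 0.0939 rect [616.1  70.7] [40.6 40.6] 13.7 circ [615.6  71.2] 27.1
z 0.085-0.11 n67 medz 0.0932 rect [619.4 -95.4] [39.5 40.9] 89.0 circ [619.4 -96.7] 21.2
z 0.045-0.065 n175 medz 0.0547 rect [ 643.1 -289.9] [60.8 62.1] 5.4 circ [ 642.6 -289.2] 42.3
z 0.075-0.12 n473 medz 0.1005 rect [572.1 486.2] [60.1 61.1] 25.0 circ [572.2 485.9] 32.3
z 0.075-0.12 n163 medz 0.0852 rect [424.4  -4.5] [74.2 82.6] 50.3 circ [417.2  -7.8] 48.3
scene
z 0.045-0.065 n110 medz 0.0510 rect [605.3 270.2] [62.2 62.7] 57.6 circ [607.1 269.6] 36.3
z 0.085-0.11 n86 medz 0.0907 rect [617.6  71.2] [43.1 44.9] 11.8 circ [618.4  70.1] 26.8
z 0.085-0.11 n84 medz 0.0900 rect [621.8 -97.8] [41.9 42.5] 33.2 circ [622.7 -95.5] 23.0
z 0.045-0.065 n224 medz 0.0521 rect [ 644.6 -290.6] [62.6 63.2] 6.9 circ [ 645.6 -290.8] 41.4
z 0.075-0.12 n225 medz 0.0967 rect [573.3 488.3] [56.9 70.2] 40.2 circ [572.6 487.4] 35.5
z 0.075-0.12 n151 medz 0.0808 rect [429.6  -7.1] [73.9 78.8] 50.2 circ [431.1  -6.3] 41.4
```

View pics/topF.png

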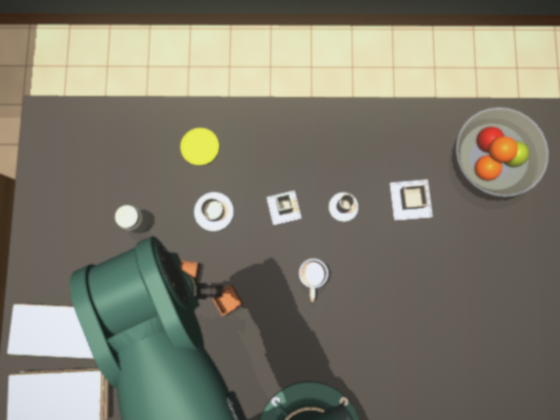

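View pics/sceneF.png

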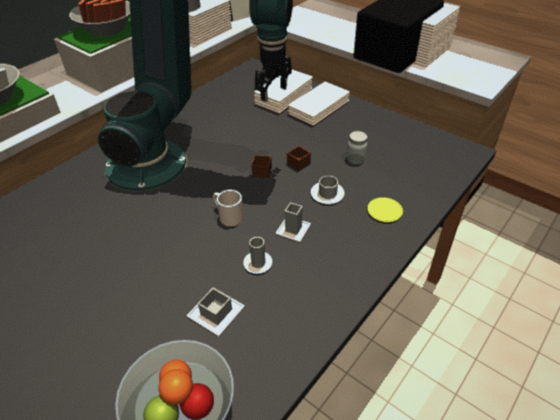

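Both final views show all four cups upright on their own plates. In the scene view they are at (328,187), (293,217), (258,252) and (215,305). The mug and jar are where they started, and the gripper is clear at 0.29 m height. I'll hand the job in.

```bash
python3 -c "
from workcell import ctrl
print(ctrl.finish_job())"
```

```text
the job is handed in; nothing more can be done
None
```

I took both nests apart and stood all four cups upright in the middle of their own white plates, then handed the job in at about 32 s on the robot clock (limit 109 s). The hand-in reports no verdict, so these are my own last checks:

| Cup | Offset from plate centre (wrist camera) | Rim height above counter |
|---|---|---|
| Wide round | about 1 mm | 56 mm |
| Narrow round | about 2 mm | 94 mm |
| Narrow square | about 2 mm | 94 mm |
| Wide square | about 3.5 mm | 56 mm |

- **Standing:** the rim heights fit cups standing with their feet on the plate faces.
- **Camera agreement:** the top view matched the wrist view to 1–2 mm. The scene view put cup centres 2–4 mm farther out in x. Its final rim heights read 3–5 mm lower, so I relied on the wrist and top views for height.
- **Bystanders:** the mug and sugar jar show no real movement in either final view, and I left the brown cups and the yellow plate alone. The gripper ended open and clear of everything.

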